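# Right the toppled reagent bottle in its spill tray

### The arm

A 7-joint arm with a two-finger parallel gripper is mounted at the origin on the work surface. World frame = base frame: x ahead of the robot, y to its left, z up, the work surface at z = 0. Lengths are in m, angles in rad, forces in N, time in s.
With the tool pointing down it reaches from about 0.375 to 0.925 m from the base axis. Payload 3.1 kg.
Tool frame: the origin (TCP) lies midway between the tips of the shut fingers; the grasp point (between the pads) lies 19 mm behind it; z points along the fingers, y is the line along which they close (so a half turn about z gives the same grasp; the last joint's range is limited). The gripper opens to 85 mm and grips with 20 to 120 N. Pads are 22 mm wide; open, the fingers measure 114 mm over their backs; the gripper's body (76 mm by 85 mm) begins 54 mm behind the grasp point. The pads swing forward as they close: fully open they stand 13 mm farther back than shut.
Start: joints at [-1.402, 0.383, 0.044, 1.598, -0.018, 1.161, -0.05], TCP at [0.171, 0.627, 0.231] pointing down, gripper open.
Joint ranges: [-2.61, 2.61], [-0.41, 2.15], [-1.48, 1.57], [0, 2.5], [-1.57, 4.71], [0.05, 1.97], [-2.85, 2.85]. Speed limits (rad/s): [2.79, 2.79, 3.14, 3.14, 3.14, 3.14, 3.14].

### API

Orientations are given as a unit quaternion [w, x, y, z].
In Python, from cell import ctrl, imaging, workorder, models gives the robot as it stands.
- The arm moves only by the tool drive_tool, never from a script. Its argument "plan" is a list of rows, each a list of 3 entries, a list of its own where there are three numbers: the finger opening in cm, from 0 to 8.54, then the shift along the tool's x, y, z in cm, then the turn about the tool's z in degrees. A call has 1 to 20 rows; each row shifts and turns the commanded pose from where the row before left it, along the tool's axes as they then stand; what a row does not reach is not made up. A row lasts 1/12 s, in which the tool goes at most 41.7 mm and 7.16 degrees, less where a joint would pass 70% of its speed; a pose out of reach is approached as far as the arm can. A call is refused whole if a number of a shift passes 4.17 or a number of a turn 7.16, either way. A call with a gripper value outside its range is refused whole. The fingers move at their own pace and stop on an object; "newtons" is the grip in N (left out, the last holds). Time passes only in rows, so rows that do not move let the fingers close. It gives the time, the measured TCP pose, the force and the opening at its end, in the units of the state.
- ctrl.observe(): the state, without advancing time (a new reading comes with each control period).
- imaging.capture(name): name is "scene" or "top" or "wrist"; returns the picture (420x560x3 uint8, red, green, blue); there is no depth.
- imaging.camera_model(name): a dict with "vfov" (degrees; the focal length in pixels is half the picture's height over the tangent of half this angle, whatever the lens; pixels are square), "cx", "cy" (the principal point, pixels), "rvec" (rotation vector, rad) and "tvec" (3), from world to camera coordinates, as OpenCV has them; the wrist camera has in their place "mount" (4x4, takes a point from camera to tool coordinates, whose origin is the TCP and whose axes are the flange's). Camera axes: x right, y down, z forward; pixel columns grow to the right and rows downward; lengths in m; the calibration is good to about 2 mm. A picture is of the moment at which its call begins: read the wrist's pose just before it. camera_model takes no time and is no camera call.
- workorder.hand_in(): hands the job in, once; it reports no verdict.
Trained networks look in the newest picture that a camera, given by its name, has taken for a name from the list of things; names that differ only in an ending like _2 or _b are one class to them, and where a whole thing is asked for, a point or a joint stands for the part that bears it (a point fixed in the world has none). Each returns a list of dicts, best first, with "conf" (0 to 1); they miss things now and then, are a little off and sometimes report something else, mostly with a low value. They report only what shows in the picture. A call takes as long as a camera call. They do not tell look-alikes from the thing itself.
- models.search_frame(camera, name): "at" ([column, row] in pixels, amid what is visible of it).
The state is a dict: "clock": time; "joint_positions": joint angles; "joint_vel": joint speeds; "tau": joint torques, N m; "tool_pos": TCP position; "ee_rot": TCP orientation; "ft_force": force on the tool from outside, world axes, zero at the start; "wrist_torque": the same for the moment, N m; "opening": finger opening in m.
Only numpy, scipy, OpenCV 4.12 (cv2) and the standard library are available. Lean on these libraries where they do the work, as an engineer would, in place of code of your own. Each camera call takes 0.05 s, during which the arm holds its last target. There are 200 camera calls.

### The job

One of the square white reagent bottles has fallen over on the bench. Stand it upright in the open part of the grey spill tray, next to the bottle already standing there, with its foot flat on the tray's floor. Leave the other square bottles standing where they are.

Things in the scene. Friction and masses are not known exactly. Their poses are not given: they have to be found in the camera images.
- fallen: the toppled bottle, the only one lying down, on a flat side, cap end roughly towards +y: square white body 48 x 48 mm, 80 mm tall, then a round white screw cap 32 mm across from 84 to 106 mm; 106 mm tall in all. Rigid, 0.10-0.20 kg. Origin: centre of its foot (24 mm above the bench while lying). Its z axis runs from foot to cap; x and y are square to its flat sides.
- gap (a point): middle of the open part of the grey spill tray, on its floor (4 mm above the bench). Tray: fixed, 170 (x) by 300 mm (y) outside, walls 4 mm thick and 12 mm high; its centre is 10 mm along +x and 55 mm along +y from this point. A good place for the foot; anywhere flat in the tray clear of the other bottle will do. Axes: the tray's, z up.
- mate: bottle standing upright in the +y end of the tray, same shape and size as the toppled one. Loose. Origin: centre of its foot; z up.
- spare: a third bottle of the same shape and size, standing upright on the bench near the middle, a little farther out than the tray. Loose. Origin: centre of its foot; z up.
Mind the look-alikes: they are no part of the job. Leave any red, turquoise or yellow look-alike of the spare alone.

How it is judged:
At the end, for the whole second after the job is handed in: The toppled bottle stands cap up within 10 degrees of vertical, its foot on the tray's floor (within 8 mm) and inside the tray's walls, at rest; the other two square bottles still stand (angle between each of fallen, mate, spare's own z axis and vertical below 0.17 rad and x of fallen in the frame of gap between -0.055 and 0.075 m and y of fallen in the frame of gap between -0.075 and 0.185 m and z of fallen in the frame of gap between -0.004 and 0.008 m and linear speed of fallen below 0.03 m/s and angular speed of fallen below 0.2 rad/s); the robot touches nothing.
It fails at once if another square bottle is tilted beyond about 20 degrees or moved more than 25 mm (angle between any of mate, spare's own z axis and vertical above 0.35 rad or distance of any of mate, spare from where it was at the start of the episode above 0.025 m).
It also fails if it takes over 38 s, if anything falls off the work surface, if the arm or the gripper's body presses on something with over 40 N, if the wrist force passes 120 N, or if a joint passes its speed limit or range.

## Working session

There is one attempt and no reset: what is moved stays moved. The work goes in short steps, Python scripts to look and compute and a tool call to move; the robot and the scene stay as the last step left them, time stands still between calls to the robot, and variables do not carry over. Pictures are saved under pics/ and viewed, on a budget of 10 in all, crops included, one or two more only if the job needs it, and the job is handed in when it is done.

Besides the shell and the picture viewer there is one more tool, called after ">>>" as name([rows], argument=value, ...), one row to a line, values as JSON. drive_tool: Moves the arm, as the interface text tells. Its arguments: {"type":"object","properties":{"plan":{"type":"array","items":{"type":"array"}},"newtons":{"type":"number"}},"required":["plan"]}

```bash
mkdir -p pics; cat > h.py <<'E'
import numpy as np, cv2
from scipy.spatial.transform import Rotation as R
from cell import ctrl, imaging, workorder, models
def cam(name, st=None):
    m=imaging.camera_model(name); f=210/np.tan(np.radians(m['vfov'])/2)
    if 'rvec' in m:
        r=R.from_rotvec(m['rvec']).as_matrix(); t=np.array(m['tvec']); return f,m,r.T,-r.T@t
    M=np.array(m['mount']); q=st['ee_rot']; r=R.from_quat([q[1],q[2],q[3],q[0]]).as_matrix()
    return f,m,r@M[:3,:3],r@M[:3,3]+np.array(st['tool_pos'])
def unproj(c,uv,z):
    f,m,r,o=c; d=r@np.array([(uv[0]-m['cx'])/f,(uv[1]-m['cy'])/f,1]); return o+d*(z-o[2])/d[2]
def snap(name,fn):
    st=ctrl.observe(); im=imaging.capture(name); cv2.imwrite('pics/'+fn,im[:,:,::-1]); return st,im
E
python3 - <<'E'
from h import *
s=ctrl.observe(); print({k:np.round(v,3).tolist() for k,v in s.items()})
_,a=snap('top','top0.png');_,b=snap('scene','scene0.png')
for n in ['top','scene']:
    print(n,imaging.camera_model(n))
    for t in ['fallen','mate','spare','gap']:
        try: print(t,[(np.round(d['at']).tolist(),round(d['conf'],2),np.round(unproj(cam(n),d['at'],.04),3).tolist()) for d in models.search_frame(n,t)])
        except Exception as e: print(t,e)
E
```

```text
{'clock': 0.0, 'joint_positions': [-1.402, 0.384, 0.044, 1.6, -0.018, 1.161, -0.05], 'joint_vel': [0.0, -0.0, 0.0, 0.0, -0.001, -0.001, 0.001], 'tau': [-0.001, -43.347, 1.024, -24.951, 0.011, 0.012, 0.0], 'tool_pos': [0.171, 0.626, 0.23], 'ee_rot': [-0.0, 0.133, 0.991, -0.001], 'ft_force': [-0.547, -1.166, -0.377], 'wrist_torque': [-0.025, 0.022, -0.054], 'opening': 0.085}
top {'vfov': 56.70648782473456, 'cx': 280.22427887903797, 'cy': 205.09496574229914, 'rvec': array([ 2.12893053, -2.1063766 ,  0.20809421]), 'tvec': array([0.01062942, 0.64467809, 0.78289677])}
fallen [([362.0, 276.0], 0.8, [0.495, -0.161, 0.04])]
mate [([131.0, 286.0], 0.91, [0.469, 0.337, 0.04])]
spare [([230.0, 199.0], 0.98, [0.662, 0.13, 0.04]), ([291.0, 238.0], 0.88, [0.575, -0.007, 0.04]), ([270.0, 179.0], 0.86, [0.708, 0.041, 0.04]), ([320.0, 198.0], 0.77, [0.666, -0.072, 0.04]), ([287.0, 134.0], 0.69, [0.818, 0.003, 0.04])]
gap [([132.0, 284.0], 0.67, [0.472, 0.334, 0.04]), ([190.0, 285.0], 0.56, [0.472, 0.21, 0.04])]
scene {'vfov': 45.84527987660276, 'cx': 289.938723893442, 'cy': 211.2343353406498, 'rvec': array([ 0.61388252,  2.620648  , -1.1822405 ]), 'tvec': array([ 0.56473705, -0.17181235,  1.31345087])}
fallen [([304.0, 150.0], 0.84, [0.512, -0.163, 0.04])]
mate [([454.0, 280.0], 0.87, [0.462, 0.327, 0.04])]
spare [([265.0, 217.0], 0.98, [0.701, 0.02, 0.04]), ([310.0, 190.0], 0.85, [0.575, -0.018, 0.04]), ([266.0, 180.0], 0.58, [0.647, -0.095, 0.04]), ([306.0, 242.0], 0.58, [0.66, 0.123, 0.04])]
gap [([405.0, 263.0], 0.77, [0.517, 0.254, 0.04])]
```

View pics/top0.png

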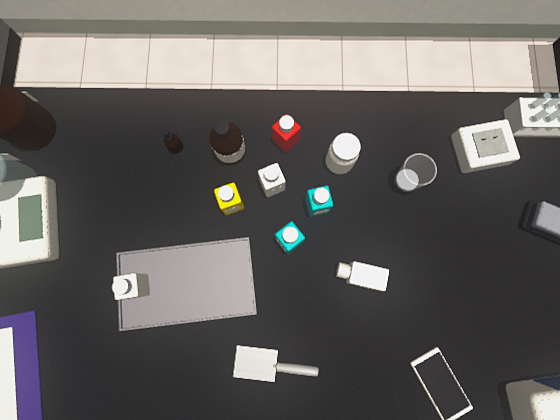

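View pics/scene0.png

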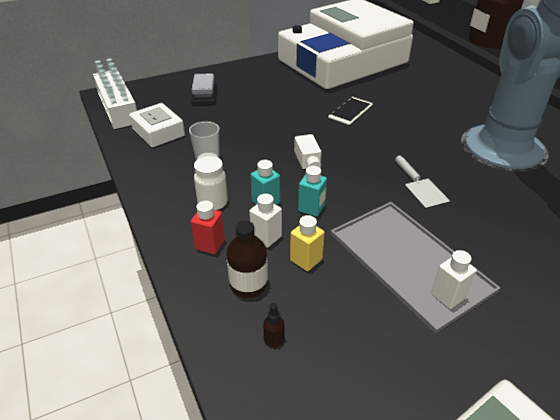

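The top view shows the fallen bottle with its cap at about (344,270) and its body at about (370,277). The tray corners are near (117,253), (249,239), (256,313) and (120,330), the mate is at (124,286) and the white spare at (271,179). The scene view agrees.

```bash
python3 - <<'E'
from h import *
im=cv2.imread('pics/top0.png'); c=cam('top'); print('cam',c[3].round(3))
g=(im.min(2)>120).astype(np.uint8); g[:,:330]=0;g[:,400:]=0;g[:250]=0;g[300:]=0
p=np.argwhere(g)[:,::-1].astype(np.float32); print(len(p),cv2.boxPoints(cv2.minAreaRect(p)).round(1).tolist())
w=np.array([unproj(c,q,.036)[:2] for q in p]); m=w.mean(0); u=np.linalg.svd(w-m)[2][0] if 0 else np.linalg.eigh(np.cov((w-m).T))[1][:,1]
u*=np.sign(u[1]); s=(w-m)@u; print('mid',m.round(3),'axis',u.round(3),'range',s.min().round(3),s.max().round(3), 'cap end',(m+u*s.max()).round(3),'foot end',(m+u*s.min()).round(3))
k=np.array([unproj(c,q,.012)[:2] for q in [(117,253),(249,239),(256,313),(120,330)]]); print(k.round(3).tolist())
e=(k[0]-k[1]+k[3]-k[2]); e/=np.linalg.norm(e); n=np.array([e[1],-e[0]]); ctr=k.mean(0); gap=ctr-.055*e-.010*n
print('ydir',e.round(3),'ctr',ctr.round(3),'gap',gap.round(3),'sizes',np.linalg.norm(k-np.roll(k,1,0),axis=1).round(3))
st=ctrl.observe(); r=R.from_quat(np.roll(st['ee_rot'],-1)).as_matrix(); print(r.round(3).tolist())
print('to target in tool axes cm',(r.T@(np.array([.50,-.15,.2])-st['tool_pos'])*100).round(2), 'mount',imaging.camera_model('wrist'))
E
```

```text
cam [0.479 0.016 0.894]
1035 [[335.20001220703125, 280.29998779296875], [340.20001220703125, 257.70001220703125], [389.79998779296875, 268.70001220703125], [384.79998779296875, 291.29998779296875]]
mid [ 0.498 -0.167] axis [0.204 0.979] range -0.05 0.059 cap end [ 0.51  -0.109] foot end [ 0.487 -0.216]
[[0.541, 0.384], [0.576, 0.088], [0.413, 0.068], [0.375, 0.363]]
ydir [-0.124  0.992] ctr [0.476 0.226] gap [0.473 0.17 ] sizes [0.168 0.299 0.163 0.297]
[[-0.965, 0.264, -0.0], [0.264, 0.965, -0.0], [0.0, -0.0, -1.0]]
to target in tool axes cm [-52.18 -66.29   3.13] mount {'vfov': 64.02479549749407, 'cx': 279.87002376040704, 'cy': 208.25420043265586, 'mount': array([[-5.55151530e-04, -9.51772304e-01, -3.06804782e-01,
         7.85586296e-02],
       [ 9.99999801e-01, -6.20153235e-04,  1.14383004e-04,
        -4.04102380e-04],
       [-2.99132553e-04, -3.06804657e-01,  9.51772459e-01,
        -1.42847685e-01],
       [ 0.00000000e+00,  0.00000000e+00,  0.00000000e+00,
         1.00000000e+00]])}
```

>>> drive_tool([
  [8.54,[-3.06,-2.17,0],0],
  [8.54,[-3.06,-2.17,0],0],
  [8.54,[-3.06,-2.17,0],0],
  [8.54,[-3.06,-2.17,0],0],
  [8.54,[-3.06,-2.17,0],0],
  [8.54,[-3.06,-2.17,0],0],
  [8.54,[-3.06,-2.17,0],0],
  [8.54,[-3.06,-2.17,0],0],
  [8.54,[-3.06,-2.17,0],0],
  [8.54,[-3.06,-2.17,0],0],
  [8.54,[-3.06,-2.17,0],0],
  [8.54,[-3.06,-2.17,0],0],
  [8.54,[-3.06,-2.17,0],0],
  [8.54,[-1.2,-3.61,0],0],
  [8.54,[-1.2,-3.61,0],0],
  [8.54,[-1.2,-3.61,0],0],
  [8.54,[-1.2,-3.61,0],0],
  [8.54,[-1.2,-3.61,0],0],
  [8.54,[-1.2,-3.61,0],0],
  [8.54,[-1.2,-3.61,0],0],
])

```text
clock: 2.17
tool_pos: [0.4951, -0.0177, 0.2317]
ee_rot: [0.001, 0.133, 0.991, 0.0]
ft_force: [1.2, -0.1, -0.1]
opening: 0.0855
```

>>> drive_tool([
  [8.54,[-1.2,-3.61,0],0],
  [8.54,[-1.2,-3.61,0],0],
  [8.54,[-1.2,-3.61,0],0],
  [8.54,[0,0,0],6.65],
  [8.54,[0,0,0],6.65],
  [8.54,[0,0,0],6.65],
  [8.54,[0,0,0],6.65],
  [8.54,[0,0,0],6.65],
  [8.54,[0,0,0],6.65],
  [8.54,[0,0,0],6.65],
  [8.54,[0,0,0],6.65],
  [8.54,[0,0,0],6.65],
  [8.54,[0,0,0],6.65],
  [8.54,[0,0,0],6.65],
  [8.54,[0,0,0],6.65],
  [8.54,[0,0,0],6.65],
  [8.54,[0,0,0],0],
])

```text
clock: 3.58
tool_pos: [0.5014, -0.1298, 0.2315]
ee_rot: [0.0, 0.776, 0.63, 0.0]
ft_force: [0.2, -0.0, -0.3]
opening: 0.0855
```

```bash
python3 - <<'E'
from h import *
st,im=snap('wrist','w1.png'); print(np.round(st['tool_pos'],3),np.round(st['ee_rot'],3),np.round(st['joint_positions'],2))
E
```

```text
[ 0.501 -0.13   0.231] [0.    0.776 0.63  0.   ] [-0.55  0.16  0.79  1.94 -0.12  1.09  0.09]
```

View pics/w1.png

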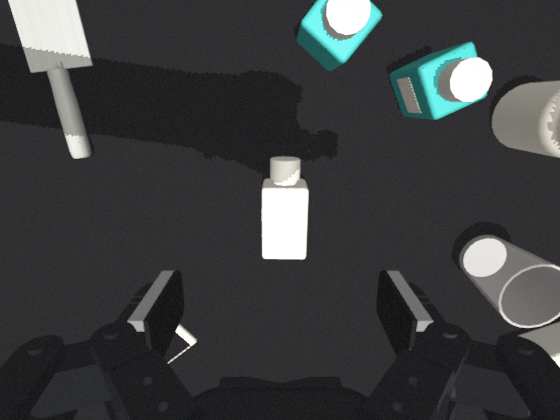

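The wrist view shows the bottle lined up with the tool's x axis: cap tip at about (285,157), shoulder at row 180, foot at row 259, body columns 262 to 307.

```bash
python3 - <<'E'
from h import *
st=ctrl.observe(); c=cam('wrist',st); r=R.from_quat(np.roll(st['ee_rot'],-1)).as_matrix()
print(r.round(3).tolist())
for n,uv,z in [('cap',(285.5,157),.035),('sh',(285,180),.048),('foot',(285,259),.048),('L',(262,220),.048),('R',(307.5,220),.048),('capL',(270.5,168),.026),('capR',(300.5,168),.026)]:
    p=unproj(c,uv,z); print(n,p.round(4),'tool cm',(r.T@(p-st['tool_pos'])*100).round(2))
E
```

```text
[[0.201, 0.98, 0.0], [0.98, -0.201, 0.0], [0.0, 0.0, -1.0]]
cap [ 0.5117 -0.1079  0.035 ] tool cm [ 2.34  0.57 19.64]
sh [ 0.507  -0.1282  0.048 ] tool cm [ 0.26  0.51 18.34]
foot [ 0.4899 -0.2131  0.048 ] tool cm [-8.41  0.54 18.34]
L [ 0.4754 -0.1648  0.048 ] tool cm [-3.96 -1.85 18.34]
R [ 0.5214 -0.1742  0.048 ] tool cm [-3.96  2.85 18.34]
capL [ 0.4939 -0.1175  0.026 ] tool cm [ 1.04 -0.98 20.54]
capR [ 0.5247 -0.1239  0.026 ] tool cm [ 1.04  2.16 20.54]
```

>>> drive_tool([
  [8.54,[0.5,0.17,2.76],0],
  [8.54,[0.5,0.17,2.76],0],
  [8.54,[0.5,0.18,2.76],0],
  [8.54,[0,0,2.76],0],
  [8.54,[0,0,2.76],0],
  [8.54,[0,0,2.76],0],
  [8.54,[0,0,2.76],0],
  [8.54,[0,0,1.4],0],
  [8.54,[0,0,1.3],0],
  [8.54,[0,0,0],0],
  [2.5,[0,0,0],0],
  [2.5,[0,0,0],0],
  [2.5,[0,0,0],0],
  [2.5,[0,0,0],0],
  [2.5,[0,0,0],0],
  [2.5,[0,0,0],0],
  [2.5,[0,0,0],0],
  [2.5,[0,0,0],0],
], newtons=20)

```text
clock: 5.13
tool_pos: [0.5105, -0.1161, 0.0121]
ee_rot: [0.0, 0.776, 0.631, 0.001]
ft_force: [-0.7, 0.5, 6.2]
opening: 0.0313
```

>>> drive_tool([
  [2.5,[0,0,-0.5],0],
  [2.5,[0,0,-1],0],
  [2.5,[0,0,-1.5],0],
  [2.5,[0,0,-2],0],
  [2.5,[0,0,-2],0],
  [2.5,[0,0,-2],0],
  [2.5,[0,0,-2],0],
  [2.5,[0,0,-2],0],
  [2.5,[0,0,-1],0],
  [2.5,[0,0,0],0],
  [2.5,[0,0,0],0],
])

```text
clock: 6.05
tool_pos: [0.5094, -0.116, 0.1512]
ee_rot: [-0.0, 0.776, 0.631, 0.0]
ft_force: [-0.1, 0.2, -2.3]
opening: 0.0314
```

```bash
python3 - <<'E'
from h import *
_,a=snap('scene','s2.png'); _,b=snap('wrist','w2.png')
s=cv2.resize(a[60:300,180:500],(640,480)); cv2.imwrite('pics/c2.png',cv2.resize(np.hstack([s,cv2.resize(b,(640,480))]),(800,300))[:,:,::-1])
print(ctrl.observe()['ft_force'],ctrl.observe()['opening'])
E
```

```text
[ 0.39037744  1.45561078 -2.12420536] 0.031176233081400846
```

View pics/c2.png

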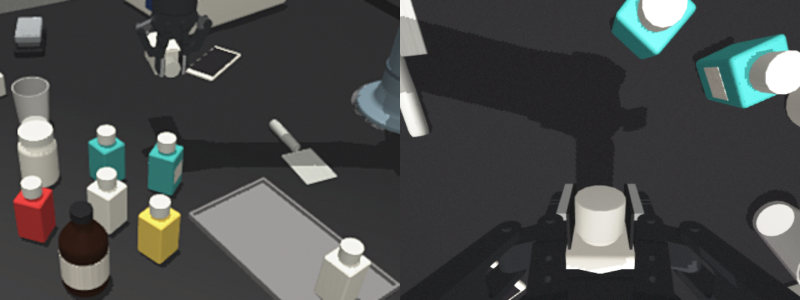

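```bash
cat >> h.py <<'E'
def model(piv,ax,a=.097):
    "outline points: cap end circle, cap base circle, body boxes. piv world pivot; ax unit foot->cap, side = horizontal normal"
    s=np.cross(ax,[0,0,1.]); s/=np.linalg.norm(s); t=np.cross(s,ax); th=np.linspace(0,2*np.pi,24)
    C=lambda h,r:[piv+ax*(h-a)+r*(np.cos(q)*s+np.sin(q)*t) for q in th]
    B=lambda h:[piv+ax*(h-a)+.024*(i*s+j*t) for i,j in [(1,1),(1,-1),(-1,-1),(-1,1),(1,1)]]
    return [C(.106,.016),C(.084,.016),B(.08),B(0)]
def proj(c,P):
    f,m,r,o=c; q=(np.array(P)-o)@r; return np.c_[q[:,0]/q[:,2]*f+m['cx'],q[:,1]/q[:,2]*f+m['cy']]
def overlay(im,c,piv,axd,tilt,col,a=.097):
    ax=np.r_[np.array(axd)*np.cos(tilt),np.sin(tilt)]
    for L in model(piv,ax,a): cv2.polylines(im,[proj(c,L).round().astype(int)],False,col,1)
E
python3 - <<'E'
from h import *
st=ctrl.observe(); r=R.from_quat(np.roll(st['ee_rot'],-1)).as_matrix(); p=np.array(st['tool_pos'])-r[:,2]*.012
out=[]
for n in ['w2','s2']:
    b=cv2.imread('pics/%s.png'%n); c=cam('wrist' if n=='w2' else 'scene',st)
    if n=='s2': sc=4; 
    for t,col in [(0,(0,0,255)),(25,(0,255,0)),(50,(255,0,255))]:
        if n=='s2':
            ax=np.r_[r[:2,0]*np.cos(np.radians(t)),np.sin(np.radians(t))]
            if t==0: b=cv2.resize(b[60:160,260:390],None,fx=4,fy=4,interpolation=cv2.INTER_CUBIC)
            for L in model(p,ax): cv2.polylines(b,[((proj(c,L)-[260,60])*4).round().astype(int)],False,col,1)
        else: overlay(b,c,p,r[:2,0],np.radians(t),col)
    out.append(b if n=='s2' else b[180:,130:430])
out[1]=cv2.resize(out[1],(400,240)) if 0 else out[1]
h=400; out=[cv2.resize(x,(int(x.shape[1]*h/x.shape[0]),h)) for x in out]
cv2.imwrite('pics/o2.png',cv2.resize(np.hstack(out),(800,320)))
E
```

```text
(no output)
```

View pics/o2.png

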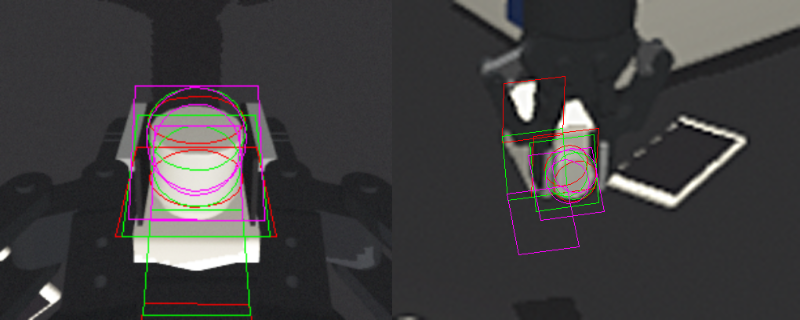

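Bottle is gripped by the cap and still horizontal, since grip friction holds it. I'll carry it over the tray, with the foot side facing the -y wall, and read the tilt from the wrist moment.

>>> drive_tool([
  [2.5,[0,0,0],-6.23],
  [2.5,[0,0,0],-6.23],
  [2.5,[0,0,0],-6.23],
  [2.5,[3.34,0.02,0],0],
  [2.5,[3.34,0.02,0],0],
  [2.5,[3.34,0.02,0],0],
  [2.5,[3.34,0.02,0],0],
  [2.5,[3.34,0.02,0],0],
  [2.5,[3.34,0.02,0],0],
  [2.5,[3.34,0.02,0],0],
  [2.5,[3.34,0.02,0],0],
  [2.5,[3.34,0.02,0],0],
  [2.5,[3.34,0.02,0],0],
  [2.5,[0,0,0],0],
  [2.5,[0,0,0],0],
])

```text
clock: 7.4
tool_pos: [0.4692, 0.2182, 0.1494]
ee_rot: [-0.0, 0.661, 0.751, -0.001]
ft_force: [0.2, -0.1, -2.0]
opening: 0.031
```

```bash
cat > mom.py <<'E'
from h import *
st=ctrl.observe(); r=R.from_quat(np.roll(st['ee_rot'],-1)).as_matrix()
print(st['clock'],np.round(st['tool_pos'],4),'tool x',r[:2,0].round(3),'F',np.round(st['ft_force'],2),'M tool',(r.T@st['wrist_torque']).round(3),'open',round(st['opening'],4))
gap=np.array([.473,.170]); e=np.array([-.124,.992]); n=np.array([.992,.124]); d=np.array(st['tool_pos'])[:2]-gap; print('TCP in gap',(d@n).round(4),(d@e).round(4))
E
python3 mom.py
```

```text
7.4 [0.4692 0.2182 0.1494] tool x [-0.127  0.992] F [ 0.16 -0.09 -2.03] M tool [-0.029  0.079  0.031] open 0.031
TCP in gap 0.0022 0.0483
```

>>> drive_tool([
  [2.5,[0,0,3.5],0],
  [2.5,[0,0,-3.5],0],
  [2.5,[0,0,3.5],0],
  [2.5,[0,0,-3.5],0],
  [2.5,[0,0,3.5],0],
  [2.5,[0,0,-3.5],0],
  [2.5,[0,0,0],0],
  [2.5,[0,0,0],0],
])

```text
clock: 8.07
tool_pos: [0.4722, 0.214, 0.1505]
ee_rot: [0.001, 0.664, 0.748, -0.0]
ft_force: [-0.0, 1.5, -1.4]
opening: 0.031
```

```bash
python3 mom.py
```

```text
8.0667 [0.4722 0.214  0.1505] tool x [-0.119  0.993] F [-0.03  1.53 -1.44] M tool [-0.002  0.075  0.044] open 0.031
TCP in gap 0.0047 0.0438
```

The jerks did not turn it. I'll lay it on the tray floor and regrip with only the pad edges on the cap's end, which reduces the torsional friction so gravity can swing it.

>>> drive_tool([
  [2.5,[0,0,2],0],
  [2.5,[0,0,2],0],
  [2.5,[0,0,2],0],
  [2.5,[0,0,2],0],
  [2.5,[0,0,2],0],
  [2.5,[0,0,2],0],
  [2.5,[0,0,1],0],
  [2.5,[0,0,0.4],0],
  [2.5,[0,0,0],0],
  [5.5,[0,0,0],0],
  [5.5,[0,0,0],0],
  [5.5,[0,0,0],0],
  [5.5,[0,0,0],0],
  [5.5,[0,0,0],0],
])

```text
clock: 9.23
tool_pos: [0.4711, 0.2153, 0.0173]
ee_rot: [0.0, 0.663, 0.749, 0.0]
ft_force: [-0.1, 0.5, 0.0]
opening: 0.0554
```

```bash
python3 - <<'E'
from h import *
exec(open('mom.py').read()); st,im=snap('wrist','w3.png')
r=R.from_quat(np.roll(st['ee_rot'],-1)).as_matrix(); p=np.array(st['tool_pos']); p[2]=.028
overlay(im,cam('wrist',st),p,r[:2,0],1e-3,(255,0,0),.098)
cv2.imwrite('pics/o3.png',im[:,:,::-1])
E
```

```text
9.2333 [0.4711 0.2153 0.0173] tool x [-0.121  0.993] F [-0.14  0.53  0.02] M tool [0.026 0.034 0.003] open 0.0554
TCP in gap 0.0037 0.0452
```

View pics/o3.png

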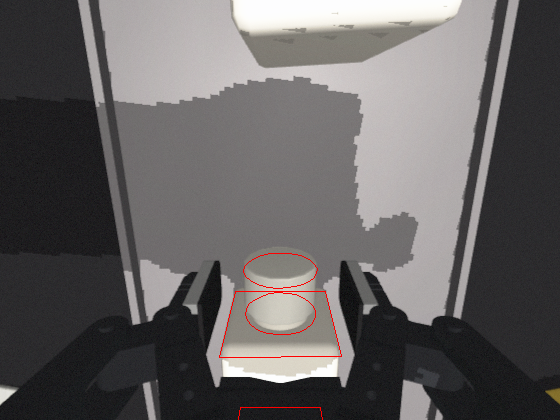

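The wrist view shows the bottle flat in the tray, centred between the fingers, with the cap end at about (280,247), roughly 3 mm farther out than modelled. I'll shift 1.4 cm and regrip.

>>> drive_tool([
  [5.5,[0.7,0,0],0],
  [5.5,[0.7,0,0],0],
  [5.5,[0,0,0],0],
  [2.5,[0,0,0],0],
  [2.5,[0,0,0],0],
  [2.5,[0,0,0],0],
  [2.5,[0,0,0],0],
  [2.5,[0,0,0],0],
  [2.5,[0,0,-0.5],0],
  [2.5,[0,0,-1],0],
  [2.5,[0,0,-1.5],0],
  [2.5,[0,0,-2],0],
  [2.5,[0,0,-2],0],
  [2.5,[0,0,-2],0],
  [2.5,[0,0,-1],0],
  [2.5,[0,0,0],0],
  [2.5,[0,0,0],0],
], newtons=20)

```text
clock: 10.7
tool_pos: [0.4693, 0.2295, 0.1174]
ee_rot: [-0.0, 0.663, 0.749, 0.001]
ft_force: [-0.1, -0.8, -1.2]
opening: 0.0307
```

```bash
python3 mom.py
```

```text
10.7 [0.4693 0.2295 0.1174] tool x [-0.121  0.993] F [-0.06 -0.76 -1.17] M tool [ 0.047  0.053 -0.009] open 0.0307
TCP in gap 0.0037 0.0594
```

```bash
python3 - <<'E'
from h import *
exec(open('mom.py').read()); st,im=snap('wrist','w4.png'); exec(open('mom.py').read())
_,s=snap('scene','s4.png'); 
cv2.imwrite('pics/o4.png',np.hstack([cv2.resize(im[150:,130:430],(400,360)),cv2.resize(s[150:330,320:520],(400,360))])[:,:,::-1])
E
```

```text
10.7 [0.4693 0.2295 0.1174] tool x [-0.121  0.993] F [-0.06 -0.76 -1.17] M tool [ 0.047  0.053 -0.009] open 0.0307
TCP in gap 0.0037 0.0594
10.75 [0.4686 0.2291 0.1165] tool x [-0.121  0.993] F [-0.46  0.49 -1.96] M tool [-0.041  0.064  0.001] open 0.0307
TCP in gap 0.0029 0.0592
```

View pics/o4.png

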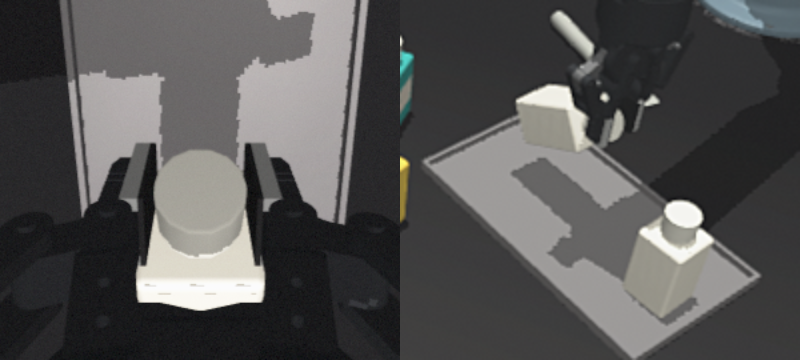

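The bottle now droops foot-down by roughly 30 degrees and the cap's end face is visible. Jerks should now turn it further.

>>> drive_tool([
  [2.5,[0,0,-4],0],
  [2.5,[0,0,4],0],
  [2.5,[0,0,-4],0],
  [2.5,[0,0,4],0],
  [2.5,[0,0,-4],0],
  [2.5,[0,0,4],0],
  [2.5,[0,0,-4],0],
  [2.5,[0,0,0],0],
  [2.5,[0,0,0],0],
  [2.5,[0,0,0],0],
  [2.5,[0,0,0],0],
])

```text
clock: 11.72
tool_pos: [0.4692, 0.2296, 0.158]
ee_rot: [-0.0, 0.663, 0.749, 0.001]
ft_force: [-0.2, -0.1, -1.2]
opening: 0.0309
```

```bash
cat > fit.py <<'E'
from h import *
import sys
st,im=snap('wrist',sys.argv[1]); c=cam('wrist',st); r=R.from_quat(np.roll(st['ee_rot'],-1)).as_matrix()
hsv=cv2.cvtColor(im,cv2.COLOR_RGB2HSV); 
_,s=snap('scene','s_'+sys.argv[1])
exec(open('mom.py').read())
p=np.array(st['tool_pos'])+np.r_[0,0,.012]-r[:,0]*.007
cs=cam('scene'); s0=np.array(cs[0]) ; q=proj(cs,[p])[0]; x0,y0=(q-[75,45]).astype(int)
S=cv2.resize(s[y0:y0+120,x0:x0+133],None,fx=3,fy=3,interpolation=cv2.INTER_CUBIC)
for t,col in [(float(a),k) for a,k in zip(sys.argv[2:],[(255,0,0),(0,255,0),(255,0,255)])]:
    ax=np.r_[r[:2,0]*np.cos(np.radians(t)),np.sin(np.radians(t))]
    for L in model(p,ax,.102):
        cv2.polylines(S,[((proj(cs,L)-[x0,y0])*3).round().astype(int)],False,col,1)
        cv2.polylines(im,[proj(c,L).round().astype(int)],False,col,1)
cv2.imwrite('pics/o_'+sys.argv[1],np.hstack([cv2.resize(im[120:,100:460],(400,360 if 0 else 333)),cv2.resize(S,(400,333))])[:,:,::-1])
E
python3 fit.py f5.png 35 60 85
```

```text
11.8167 [0.4691 0.2296 0.1583] tool x [-0.121  0.993] F [ 0.34  0.13 -1.74] M tool [0.013 0.003 0.011] open 0.0306
TCP in gap 0.0035 0.0596
```

View pics/o_f5.png

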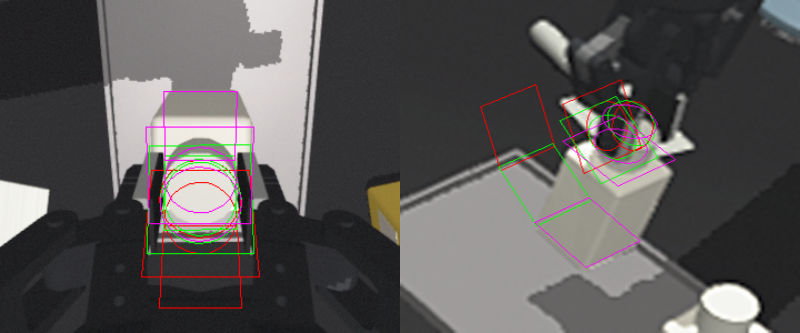

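It is now near vertical: moment about zero, and the scene and wrist outlines fall at 85 to 90 degrees. Lowering toward the floor.

>>> drive_tool([
  [2.5,[0,0,1],0],
  [2.5,[0,0,1.5],0],
  [2.5,[0,0,1.5],0],
  [2.5,[0,0,1],0],
  [2.5,[0,0,0.5],0],
  [2.5,[0,0,0.2],0],
  [2.5,[0,0,0.2],0],
  [2.5,[0,0,0],0],
  [2.5,[0,0,0],0],
])

```text
clock: 12.57
tool_pos: [0.4712, 0.2301, 0.1009]
ee_rot: [-0.0, 0.663, 0.748, 0.002]
ft_force: [-1.5, -2.0, 10.8]
opening: 0.031
```

```bash
python3 fit.py f6.png 90 ; python3 mom.py
```

```text
12.6667 [0.4712 0.2301 0.1009] tool x [-0.12   0.993] F [-2.83 -1.25 11.09] M tool [ 0.729 -0.327  0.01 ] open 0.031
TCP in gap 0.0056 0.0599
12.6667 [0.4712 0.2301 0.1009] tool x [-0.12   0.993] F [-2.83 -1.25 11.09] M tool [ 0.729 -0.327  0.01 ] open 0.031
TCP in gap 0.0056 0.0599
```

View pics/o_f6.png

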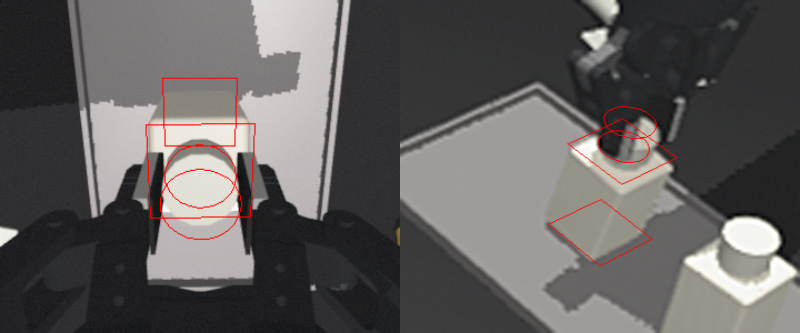

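```bash
python3 - <<'E'
from h import *
im=cv2.imread('pics/f6.png',0)
for c in (242,280,318): print(c,[(y,int(im[y,c])) for y in range(190,392,4)])
for y in (208,222,240,300,350,370): print('row',y,[(x,int(im[y,x])) for x in range(216,348,4)])
st=ctrl.observe(); c=cam('wrist',st); r=R.from_quat(np.roll(st['ee_rot'],-1)).as_matrix()
for t in (60,70,80,90,100):
    th=np.radians(t); ax=np.r_[r[:2,0]*np.cos(th),np.sin(th)]
    for a in (.092,.102):
        p=np.array(st['tool_pos'])+np.r_[0,0,.012]-r[:,0]*.007
        L=[proj(c,x) for x in model(p,ax,a)]
        low=min(x[2] for x in model(p,ax,a)[3])
        print(t,a,'capend rows',L[0][:,1].min().round(),L[0][:,1].max().round(),'w',np.ptp(L[0][:,0]).round(),'shoulder rows',sorted(set(L[2][:,1].round())),'cols',sorted(set(L[2][:,0].round())),'foot',sorted(set(L[3][:,1].round())),'lowest z',round(low,3))
E
```

```text
242 [(190, 119), (194, 124), (198, 119), (202, 121), (206, 118), (210, 120), (214, 131), (218, 132), (222, 134), (226, 161), (230, 215), (234, 231), (238, 230), (242, 230), (246, 231), (250, 232), (254, 231), (258, 77), (262, 30), (266, 26), (270, 24), (274, 29), (278, 23), (282, 23), (286, 21), (290, 26), (294, 24), (298, 20), (302, 19), (306, 20), (310, 24), (314, 19), (318, 21), (322, 22), (326, 19), (330, 116), (334, 153), (338, 175), (342, 182), (346, 184), (350, 182), (354, 180), (358, 182), (362, 182), (366, 181), (370, 167), (374, 76), (378, 33), (382, 31), (386, 31), (390, 27)]
280 [(190, 125), (194, 126), (198, 121), (202, 129), (206, 135), (210, 135), (214, 133), (218, 135), (222, 139), (226, 175), (230, 220), (234, 235), (238, 233), (242, 233), (246, 125), (250, 129), (254, 129), (258, 148), (262, 226), (266, 225), (270, 226), (274, 225), (278, 224), (282, 223), (286, 224), (290, 224), (294, 224), (298, 222), (302, 223), (306, 222), (310, 221), (314, 220), (318, 221), (322, 212), (326, 183), (330, 180), (334, 182), (338, 182), (342, 184), (346, 185), (350, 183), (354, 183
[... 4856 characters left out ...]
houlder rows [np.float64(232.0), np.float64(315.0), np.float64(316.0)] cols [np.float64(231.0), np.float64(235.0), np.float64(325.0), np.float64(329.0)] foot [np.float64(190.0), np.float64(251.0), np.float64(252.0)] lowest z 0.011
100 0.092 capend rows 294.0 350.0 w 78.0 shoulder rows [np.float64(240.0), np.float64(319.0)] cols [np.float64(226.0), np.float64(233.0), np.float64(327.0), np.float64(334.0)] foot [np.float64(173.0), np.float64(235.0)] lowest z 0.018
100 0.102 capend rows 277.0 332.0 w 73.0 shoulder rows [np.float64(228.0), np.float64(305.0)] cols [np.float64(229.0), np.float64(236.0), np.float64(324.0), np.float64(331.0)] foot [np.float64(168.0), np.float64(228.0)] lowest z 0.008
```

Fitting the pixels, the rows match an upright bottle at about 88 degrees, gripped near the cap's top, with its foot at z≈0.004. That agrees with the 11 N contact. I'll relieve the load, then release.

>>> drive_tool([
  [2.5,[0,0,-0.1],0],
  [2.5,[0,0,-0.1],0],
  [2.5,[0,0,0],0],
  [2.5,[0,0,0],0],
])

```text
clock: 13.0
tool_pos: [0.4703, 0.2298, 0.1009]
ee_rot: [0.0, 0.663, 0.749, 0.001]
ft_force: [-0.0, -0.1, 4.6]
opening: 0.0306
```

```bash
python3 mom.py
```

```text
13.0 [0.4703 0.2298 0.1009] tool x [-0.121  0.993] F [-0.01 -0.13  4.57] M tool [ 0.027 -0.155  0.021] open 0.0306
TCP in gap 0.0047 0.0597
```

>>> drive_tool([
  [2.5,[0,0,-0.1],0],
  [2.5,[0,0,0],0],
  [3.2,[0,0,0],0],
  [3.4,[0,0,0],0],
  [3.7,[0,0,0],0],
  [4.2,[0,0,0],0],
  [5,[0,0,0],0],
  [6,[0,0,0],0],
  [6,[0,0,0],0],
  [6,[0,0,0],0],
])

```text
clock: 13.83
tool_pos: [0.4693, 0.2295, 0.1011]
ee_rot: [0.0, 0.663, 0.749, -0.0]
ft_force: [0.1, -0.1, 0.4]
opening: 0.0602
```

```bash
python3 fit.py f7.png; python3 - <<'E'
from h import *
im=cv2.imread('pics/f7.png',0)
for c in (242,280,318): print(c,[(y,int(im[y,c])) for y in range(190,392,6)])
E
```

```text
13.9333 [0.4693 0.2295 0.1011] tool x [-0.121  0.993] F [ 0.7  -0.04 -0.64] M tool [-0.037 -0.048 -0.031] open 0.0597
TCP in gap 0.0037 0.0595
242 [(190, 108), (196, 109), (202, 107), (208, 109), (214, 183), (220, 151), (226, 124), (232, 126), (238, 132), (244, 169), (250, 204), (256, 210), (262, 208), (268, 207), (274, 209), (280, 208), (286, 253), (292, 252), (298, 252), (304, 252), (310, 252), (316, 251), (322, 163), (328, 164), (334, 165), (340, 165), (346, 163), (352, 163), (358, 161), (364, 163), (370, 94), (376, 58), (382, 25), (388, 20)]
280 [(190, 108), (196, 110), (202, 124), (208, 131), (214, 129), (220, 130), (226, 128), (232, 128), (238, 130), (244, 180), (250, 207), (256, 209), (262, 203), (268, 122), (274, 123), (280, 124), (286, 207), (292, 200), (298, 200), (304, 199), (310, 196), (316, 197), (322, 196), (328, 251), (334, 252), (340, 247), (346, 163), (352, 163), (358, 161), (364, 163), (370, 87), (376, 70), (382, 39), (388, 20)]
318 [(190, 111), (196, 111), (202, 110), (208, 108), (214, 182), (220, 184), (226, 181), (232, 126), (238, 129), (244, 177), (250, 200), (256, 202), (262, 202), (268, 204), (274, 203), (280, 203), (286, 252), (292, 251), (298, 251), (304, 251), (310, 251), (316, 249), (322, 165), (328, 165), (334, 164), (340, 162), (346, 162), (352, 163), (358, 161), (364, 163), (370, 84), (376, 60), (382, 25), (388, 22)]
```

View pics/o_f7.png

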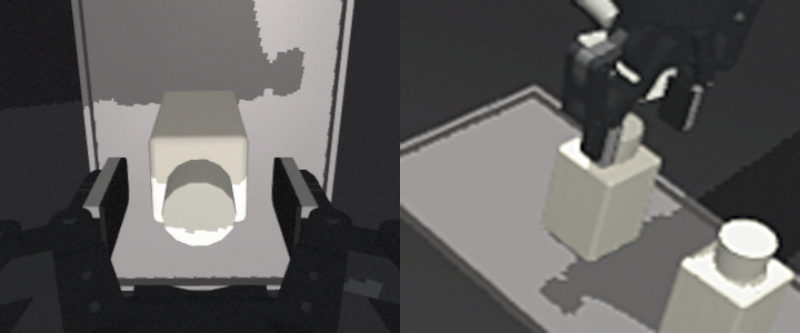

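The bottle stands on its own, upright in the tray with the fingers clear on both sides. The wrist view shows the cap at (198,190) and the body edges vertical. Retracting straight up.

>>> drive_tool([
  [6.5,[0,0,-1],0],
  [6.5,[0,0,-2],0],
  [6.5,[0,0,-3],0],
  [6.5,[0,0,-3],0],
  [6.5,[0,0,-3],0],
  [6.5,[0,0,-3],0],
  [6.5,[0,0,-2],0],
  [6.5,[0,0,0],0],
  [6.5,[0,0,0],0],
  [6.5,[0,0,0],0],
])

```text
clock: 14.77
tool_pos: [0.4688, 0.2292, 0.2708]
ee_rot: [-0.0, 0.663, 0.749, -0.0]
ft_force: [0.2, -0.1, 0.0]
opening: 0.0649
```

```bash
python3 - <<'E'
from h import *
st,im=snap('wrist','w8.png'); c=cam('wrist',st); _,s=snap('scene','s8.png'); cs=cam('scene')
gap=np.array([.473,.170]); e=np.array([-.124,.992]); n=np.array([.992,.124])
p=np.r_[gap+.004*n+.053*e,.004]; ax=np.array([1e-3*e[0],1e-3*e[1],1.])
def mod(p):
    C=lambda h,q:[p+[0,0,h]+q*np.r_[np.cos(t)*n+np.sin(t)*e,0] for t in np.linspace(0,6.283,24)]
    B=lambda h:[p+np.r_[.024*(i*n+j*e),h] for i,j in [(1,1),(1,-1),(-1,-1),(-1,1),(1,1)]]
    return [C(.106,.016),C(.084,.016),B(.08),B(0)]
for L in mod(p):
    cv2.polylines(im,[proj(c,L).round().astype(int)],False,(255,0,0),1); cv2.polylines(s,[proj(cs,L).round().astype(int)],False,(255,0,0),1)
cv2.imwrite('pics/o8.png',np.hstack([cv2.resize(im,(400,300)),cv2.resize(s[130:340,240:520],(400,300))])[:,:,::-1])
for t in ['mate','spare']: print(t,[(np.round(d['at']).tolist(),round(d['conf'],2)) for d in models.search_frame('scene',t)][:4])
st=ctrl.observe(); print(st['clock'],np.round(st['tool_pos'],3))
E
```

```text
mate [([455.0, 278.0], 0.64)]
spare [([304.0, 242.0], 0.82), ([269.0, 217.0], 0.62), ([311.0, 193.0], 0.61), ([265.0, 180.0], 0.56)]
14.9667 [0.468 0.229 0.27 ]
```

View pics/o8.png

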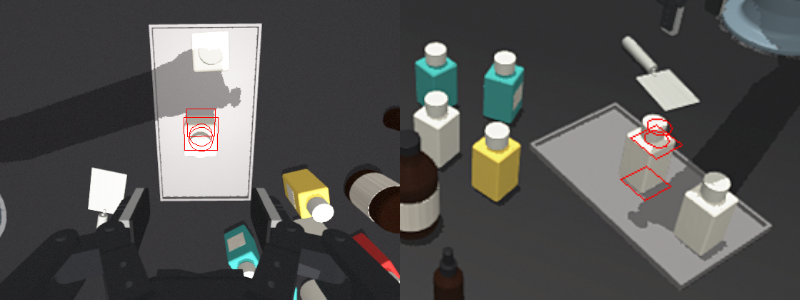

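The bottle stands upright in the tray, next to the undisturbed mate. The spare and its look-alikes are unmoved (same pixels as before), and the arm is well clear.

```bash
python3 -c "
from cell import workorder; print(workorder.hand_in())"
```

```text
the job is handed in; nothing more can be done
None
```

The fallen bottle now stands upright in the open part of the tray, next to the mate, and I handed the job in at about 15 s of the 38 s allowed. No verdict was reported.

- **What I did:** I picked the bottle up by its cap, but grip friction kept it horizontal and quick jerks did not turn it. I laid it on the tray floor and regripped with only the pad edges on the end of the cap. Gravity and a few short jerks then swung it upright, and I lowered it onto the tray floor, eased off the contact force and released it.
- **Fallen bottle:** The last wrist and scene pictures show it standing on its own, well inside the walls. Its foot is about 4 mm along x and within a centimetre or two of 50 mm along y from the gap point. My expected outline at 53 mm along y was slightly off in that direction, but still far from any limit.
- **Other bottles:** The mate and spare were found at essentially their original pixels, still standing.
- **Robot:** The tool is about 16 cm above the bottle's cap and the force reading is about zero. The highest contact force I read was about 11 N, when the foot touched the floor.
- **Pictures:** I viewed 11, one over the budget of 10.

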